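Tip the fallen bookend back onto its foot

TASK

On the laboratory bench one of the two metal bookends has been left lying flat on its long back plate with its short foot sticking up in the air. Tip it over its corner, where it is, so that it stands on its foot with the long back plate upright, keeping the corner down on the bench rather than picking the bookend up. Leave the other bookend, which already stands, and the rack of sample tubes where they are.

Things in the scene. Friction and masses are not known exactly. Their poses are not given: they have to be found in the camera images.
- bookend: Fallen bookend, aluminium L of 10 mm plate, 60 mm wide, about 0.36 kg. Origin: middle of the outer corner edge, on the bench. x runs from the corner along the long back plate (fills x 0 to 130, z 0 to 10 mm), z along the foot (x 0 to 10, z 0 to 90 mm), y across the width. Start: x level, z up, heading varies. Standing: x up, foot flat on the bench. It falls onto its foot past about 60 degrees.
- bookend_foot (a point): Centre of the fallen bookend's foot, mid-thickness: 5 mm along x and 45 mm along z from the corner, so 45 mm above the bench at the start; same axes as the bookend. Pushed slowly near its top edge, from the back plate's side, along a falling arc about the corner, the foot goes down and the back plate rises; the corner grips the bench and hardly slides.
- standing_back (a point): The other bookend, same size and material, already standing on its foot: centre of its upright back plate (10 mm thick, 60 mm wide, 130 mm tall), 65 mm above the bench. Its x axis points along its foot (90 mm long, on the bench), y across its width, z up. Leave it alone.
- tube_rack: Steel rack with orange-capped sample tubes, 60 mm (x) by 150 mm (y), 104 mm tall over the caps; origin at the centre of its underside. Stands at the far side. Leave it alone.

How it is judged:
By the outcome, as a careful person would: the job done as asked, in the order asked, and still so for the second after the job is handed in, with the robot touching nothing.
It also fails if it takes over 35 s, if anything falls off the work surface, if the arm or the gripper's body presses on something with over 40 N, if the wrist force passes 120 N, or if a joint passes its speed limit or range.

ROBOT

A 6-joint arm with a two-finger parallel gripper is mounted at the origin on the work surface. World frame = base frame: x ahead of the robot, y to its left, z up, the work surface at z = 0. Lengths are in m, angles in rad, forces in N, time in s.
With the tool pointing down it reaches from about 0.425 to 0.95 m from the base axis. Payload 3.5 kg.
Tool frame: the origin (TCP) lies at the very end of the fingers, on their centre line; the grasp point (between the pads) lies 19 mm behind it; z points along the fingers, y is the direction in which the jaws open and shut (so a half turn about z gives the same grasp; the last joint's range is limited). The gripper opens to 85 mm and grips with 20 to 120 N. Pads are 22 mm wide; open, the fingers measure 114 mm over their backs; the gripper's body (76 mm by 85 mm) begins 54 mm behind the grasp point. The pads swing forward as they close: fully open they stand 13 mm farther back than shut.
Start: joints at [-1.391, 0.286, 1.577, -0, 1.279, -0.15], TCP at [0.219, -0.639, 0.231] pointing down, gripper open.
Joint ranges: [-2.77, 2.77], [-0.9, 2.22], [0.21, 2.48], [-1.53, 4.67], [0.24, 2.81], [-2.84, 2.84]. Speed limits (rad/s): [2.79, 2.79, 3.14, 3.14, 3.14, 3.14].

INTERFACE

Orientations are given as a unit quaternion [x, y, z, w].
In Python, from plant import ctrl, eyes, ticket gives the robot as it stands.
- The arm moves only by the tool send_rows, never from a script. Its arguments are lists of equal length, an entry for each row: "translation": the shift along the tool's x, y, z in units of 30 mm (1.0 is 30 mm), a list of three; "rotation": the turn, a rotation vector about the tool's x, y, z in units of 5 degrees (1.0 is 5 degrees), a list of three; "grip": the finger opening in mm, from 0 to 85.4. A call has 1 to 5 rows; each row shifts and turns the commanded pose from where the row before left it, along the tool's axes as they then stand; what a row does not reach is not made up. A row lasts 1/8 s, in which the tool goes at most 62.5 mm and 10.7 degrees, less where a joint would pass 70% of its speed; a pose out of reach is approached as far as the arm can. A call is refused whole if a number of a shift passes 1 or a number of a turn 1, either way. A call with a gripper value outside its range is refused whole. The fingers move at their own pace and stop on an object; "squeeze" is the grip in N (left out, the last holds). Time passes only in rows, so rows that do not move let the fingers close. It gives the time, the measured TCP pose, the force and the opening at its end, in the units of the state.
- ctrl.get_state(): the state, without advancing time (a new reading comes with each control period).
- eyes.read_camera(name): name is "scene" or "top" or "wrist"; returns a dict with "image" (420x560x3 uint8, blue, green, red), "mtx" (3x3 intrinsics, pixels), "xyz" and "orientation" of the camera in the world; the wrist camera has in their place "hand_eye" (4x4, takes a point from camera to tool coordinates, whose origin is the TCP and whose axes are the flange's). Camera axes: x right, y down, z forward; pixel columns grow to the right and rows downward; lengths in m; the calibration is good to about 2 mm. The wrist camera is an equidistant fisheye: a pixel r from the principal point sees the ray r / f radians off the axis. A picture is of the moment at which its call begins: read the wrist's pose just before it. There is no depth.
- ticket.sign_off(): hands the job in, once; it reports no verdict.
The state is a dict: "time": time; "qpos": joint angles; "dq": joint speeds; "joint_efforts": joint torques, N m; "eef_pos": TCP position; "tcp_rot": TCP orientation; "contact_force": force on the tool from outside, world axes, zero at the start; "wrist_torque": the same for the moment, N m; "opening": opening from 0.0 (shut) to 1.0 (fully open).
Only numpy, scipy, OpenCV 4.12 (cv2) and the standard library are available. Lean on these libraries where they do the work, as an engineer would, in place of code of your own. Each camera call takes 0.05 s, during which the arm holds its last target. There are 200 camera calls.

## Working session

There is one attempt and no reset: what is moved stays moved. The work goes in short steps, Python scripts to look and compute and a tool call to move; the robot and the scene stay as the last step left them, time stands still between calls to the robot, and variables do not carry over. Pictures are saved under pics/ and viewed, about 8 in all and at most 12, crops included, and the job is handed in when it is done.

Besides the shell and the picture viewer there is one more tool, called after "Call:" in YAML: its name, and indented under it one key for each argument. send_rows: Moves the arm, as the interface text tells. Its arguments: {"type":"object","properties":{"translation":{"type":"array"},"rotation":{"type":"array"},"grip":{"type":"array"},"squeeze":{"type":"number"}},"required":["translation","rotation","grip"]}

```bash
mkdir -p pics
cat > h.py <<'E'
import numpy as np, cv2
from scipy.spatial.transform import Rotation as R
from plant import ctrl, eyes, ticket
def ray(c,u,v):
    K=np.array(c["mtx"]); d=np.linalg.inv(K)@[u,v,1.]
    q=np.array(c["orientation"]); M=R.from_quat(q).as_matrix() if q.size==4 else q.reshape(3,3)
    return np.array(c["xyz"]), M@d
def on_plane(c,u,v,z):
    o,d=ray(c,u,v); return o+d*(z-o[2])/d[2]
E
python3 - <<'E'
from h import *
for n in ("scene","top"):
    c=eyes.read_camera(n); cv2.imwrite(f"pics/{n}1.png",c["image"]); np.savez(f"{n}.npz",**c); print(n,c["xyz"],c["orientation"],c["mtx"])
s=ctrl.get_state(); print(s["eef_pos"],s["tcp_rot"],s["time"],s["contact_force"])
E
```

```text
scene [1.18789331 0.02282293 0.57258192] [ 0.61208669  0.67586676 -0.30202497 -0.27809158] [[399.51629474   0.         280.87488187]
 [  0.         399.51629474 217.31199131]
 [  0.           0.           1.        ]]
top [ 0.46520643 -0.01691218  1.16215932] [-0.69874691  0.71152283 -0.05608043  0.04840459] [[472.1121661    0.         277.53901911]
 [  0.         472.1121661  212.61089849]
 [  0.           0.           1.        ]]
[ 0.21852396 -0.63802909  0.23008346] [ 9.86435932e-01  1.64143324e-01 -4.51058090e-06 -1.05903883e-03] 0.1 [ 0.45082078  0.04670043 -0.63142368]
```

View pics/scene1.png

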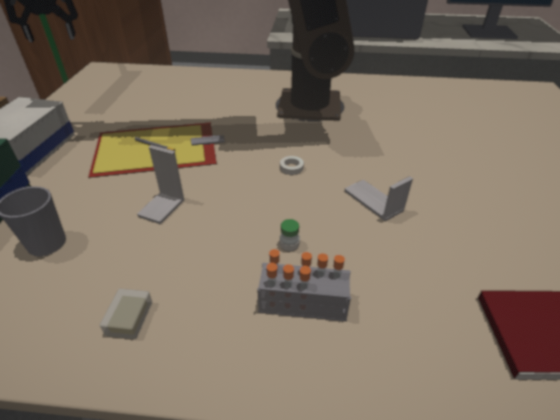

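View pics/top1.png

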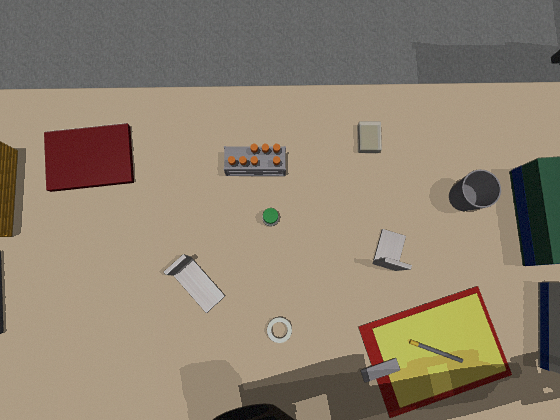

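The fallen bookend is at about top (197,283), with its foot edge near (180,265). The standing one is at top (390,248), the rack at (256,160). I'll enlarge the fallen bookend to get its corners.

Run:
```python
from h import *
a=cv2.imread("pics/top1.png")[245:320,150:235]; b=cv2.imread("pics/scene1.png")[165:225,335:420]
A=cv2.resize(a,None,fx=7,fy=7,interpolation=cv2.INTER_CUBIC)[:,:]
B=cv2.resize(b,None,fx=7,fy=7,interpolation=cv2.INTER_CUBIC)
A=cv2.resize(A,(595,525));A=A[:, :595]
im=np.hstack([cv2.resize(a,(400,353),interpolation=cv2.INTER_CUBIC),cv2.copyMakeBorder(cv2.resize(b,(400,282),interpolation=cv2.INTER_CUBIC),0,71,0,0,0)])
cv2.imwrite("pics/crop.png",im)
```

```text
(no output)
```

View pics/crop.png

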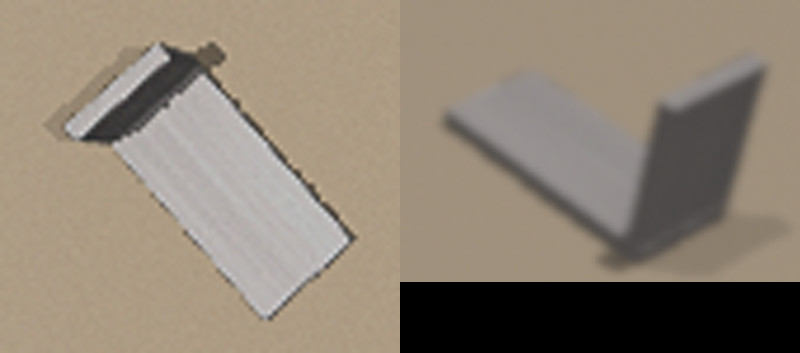

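Crop: in the top view, the plate's free-end corners are at crop (354,238) and (267,320), and the foot's top edge runs from (66,130) to (160,43). In the scene view, the foot's bottom edge runs from (240,258) to (322,215).

Run:
```python
from h import *
t=np.load("top.npz");s=np.load("scene.npz")
k=85/400
P=lambda c,o,p,z:on_plane(c,o[0]+p[0]*k-.5,o[1]+p[1]*k-.5,z)
T=lambda p,z:P(t,(150,245),p,z); S=lambda p,z:P(s,(335,165),p,z)
e1,e2=T((354,238),.01),T((267,320),.01)
f1,f2=T((160,43),.09),T((66,130),.09)
j1,j2=T((205,73),.01),T((113,143),.01)
g1,g2=S((640-400,258),0),S((722-400,215),0)
h1,h2=S((670-400,110),.09),S((766-400,66),.09)
for n,a,b in (("free end",e1,e2),("foot top outer",f1,f2),("inner jn",j1,j2),("scene foot bottom",g1,g2),("scene foot top out",h1,h2)):
    print(n,a.round(4),b.round(4),"mid",((a+b)/2).round(4),"len",np.linalg.norm(a-b).round(4))
d=(e1+e2)/2-(f1+f2)/2; print("heading top",np.degrees(np.arctan2(d[1],d[0])),np.linalg.norm(d))
st=ctrl.get_state(); print(st["qpos"],st["opening"],R.from_quat(st["tcp_rot"]).as_matrix().round(3).tolist())
```

```text
free end [0.4387 0.0996 0.01  ] [0.3985 0.1438 0.01  ] mid [0.4186 0.1217 0.01  ] len 0.0597
foot top outer [0.5347 0.1844 0.09  ] [0.494  0.2288 0.09  ] mid [0.5144 0.2066 0.09  ] len 0.0602
inner jn [0.524  0.1761 0.01  ] [0.4891 0.223  0.01  ] mid [0.5066 0.1995 0.01  ] len 0.0584
scene foot bottom [0.5271 0.1891 0.    ] [0.4924 0.2306 0.    ] mid [0.5097 0.2099 0.    ] len 0.0541
scene foot top out [0.5342 0.185  0.09  ] [0.4977 0.2303 0.09  ] mid [0.5159 0.2077 0.09  ] len 0.0582
heading top -138.42159527403786 0.1509526772895915
[-1.39100370e+00  2.87092866e-01  1.57801493e+00  2.35423185e-05
  1.27860283e+00 -1.49993349e-01] 0.9999087074313353 [[0.946, 0.324, -0.0], [0.324, -0.946, 0.002], [0.0, -0.002, -1.0]]
```

Call:
send_rows:
  translation:
    - [1, 0, 0]
    - [1, 0, 0]
    - [1, 0, 0]
    - [1, 0, 0]
    - [1, 0, 0]
  rotation:
    - [0, 0, -0.9]
    - [0, 0, -0.9]
    - [0, 0, -0.9]
    - [0, 0, -0.9]
    - [0, 0, -0.9]
  grip: [0, 0, 0, 0, 0]

```text
time: 0.72
eef_pos: [0.3511, -0.568, 0.2305]
tcp_rot: [0.935, 0.355, 0.0, -0.001]
contact_force: [0.7, -0.1, -0.1]
opening: 0.001
```

Call:
send_rows:
  translation:
    - [1, -0.8, 0]
    - [1, -0.8, 0]
    - [1, -0.8, 0]
    - [1, -0.8, 0]
    - [1, -0.8, 0]
  rotation:
    - [0, 0, 0]
    - [0, 0, 0]
    - [0, 0, 0]
    - [0, 0, 0]
    - [0, 0, 0]
  grip: [0, 0, 0, 0, 0]

```text
time: 1.35
eef_pos: [0.3835, -0.3781, 0.2307]
tcp_rot: [0.935, 0.353, -0.0, -0.001]
contact_force: [0.7, 0.8, 0.8]
opening: -0.005
```

Call:
send_rows:
  translation:
    - [1, -0.8, 0]
    - [1, -0.8, 0]
    - [1, -0.8, 0]
    - [1, -0.8, 0]
    - [1, -0.8, 0]
  rotation:
    - [0, 0, 0]
    - [0, 0, 0]
    - [0, 0, 0]
    - [0, 0, 0]
    - [0, 0, 0]
  grip: [0, 0, 0, 0, 0]

```text
time: 1.98
eef_pos: [0.4165, -0.189, 0.2309]
tcp_rot: [0.935, 0.353, -0.0, -0.0]
contact_force: [0.8, -0.5, -0.6]
opening: -0.001
```

Call:
send_rows:
  translation:
    - [1, -0.8, 0]
    - [1, -0.8, 0]
    - [1, -0.8, 0]
    - [1, -0.8, 0]
    - [0, 0, 0]
  rotation:
    - [0, 0, 0]
    - [0, 0, 0]
    - [0, 0, 0]
    - [0, 0, 0]
    - [0, 0, 0]
  grip: [0, 0, 0, 0, 0]

```text
time: 2.6
eef_pos: [0.443, -0.0372, 0.2309]
tcp_rot: [0.935, 0.355, -0.0, -0.0]
contact_force: [-0.2, -0.7, -0.8]
opening: -0.001
```

```bash
cat >> h.py <<'E'
W=np.array([.748,.664,0]); A=np.array([-.664,.748,0]); C=np.array([.514,.2065,0])
def rel():
    s=ctrl.get_state(); p=s["eef_pos"]; M=R.from_quat(s["tcp_rot"]).as_matrix(); d=p-C
    print("t",s["time"],"pos",np.round(p,4),"w,a,z mm",np.round([d@W*1e3,d@A*1e3,p[2]*1e3],1),"x",M[:,0].round(3),"z",M[:,2].round(3),"F",np.round(s["contact_force"],1),"q",np.round(s["qpos"],2)); return p,M
E
python3 - <<'E'
from h import *
p,M=rel()
print((M.T@(C-.033*W+[0,0,.16]-p)/.03).round(2))
E
```

```text
t 2.6 pos [ 0.443  -0.0372  0.2309] w,a,z mm [-214.9 -135.1  230.9] x [ 0.748  0.664 -0.   ] z [-0.001  0.    -1.   ] F [-0.2 -0.7 -0.8] q [-0.31 -0.24  2.12  0.    1.27  0.53]
[ 6.07 -4.5   2.36]
```

Call:
send_rows:
  translation:
    - [1, -0.75, 0]
    - [1, -0.75, 0]
    - [1, -0.75, 0]
    - [1, -0.75, 0.5]
    - [1, -0.75, 0.5]
  rotation:
    - [0, 0, 0]
    - [0, 0, 0]
    - [0, 0, 0]
    - [0, 0, 0]
    - [0, 0, 0]
  grip: [0, 0, 0, 0, 0]

```text
time: 3.22
eef_pos: [0.4819, 0.1446, 0.201]
tcp_rot: [0.936, 0.353, 0.0, 0.0]
contact_force: [0.4, 0.1, 0.4]
opening: 0.001
```

Call:
send_rows:
  translation:
    - [0.8, -0.75, 0.5]
    - [0, 0, 0.5]
    - [0, 0, 0.3]
    - [0, 0, 0]
    - [0, 0, 0]
  rotation:
    - [0, 0, 0]
    - [0, 0, 0]
    - [0, 0, 0]
    - [0, 0, 0]
    - [0, 0, 0]
  grip: [0, 0, 0, 0, 0]

```text
time: 3.85
eef_pos: [0.4851, 0.1764, 0.163]
tcp_rot: [0.936, 0.353, 0.001, 0.0]
contact_force: [-0.5, 0.5, -0.7]
opening: -0.002
```

Run:
```python
from h import *
p,M=rel()
c=eyes.read_camera("wrist"); cv2.imwrite("pics/w1.png",c["image"])
T=np.array(c["hand_eye"]);K=np.array(c["mtx"])
def proj(P):
    q=T[:3,:3].T@(M.T@(np.array(P)-p)-T[:3,3]); th=np.arctan2(np.hypot(q[0],q[1]),q[2]); n=np.hypot(q[0],q[1])
    return (K[0,2]+K[0,0]*th*q[0]/n, K[1,2]+K[1,1]*th*q[1]/n)
im=c["image"].copy()
for a in (-.03,.03):
    for P in (C-.01*W+a*A+[0,0,.09], C+a*A+[0,0,.09], C-.13*W+a*A+[0,0,.01]):
        u=proj(P); print(np.round(u)); cv2.circle(im,tuple(int(round(x)) for x in u),3,(0,0,255),1)
cv2.imwrite("pics/w1o.png",im)
```

```text
t 3.85 pos [0.4851 0.1764 0.163 ] w,a,z mm [-41.6  -3.3 163. ] x [0.751 0.66  0.001] z [ 0.001  0.    -1.   ] F [-0.5  0.5 -0.7] q [ 0.15  0.    2.02 -0.    1.11  1.  ]
[312. 181.]
[313. 166.]
[299. 276.]
[225. 181.]
[224. 167.]
[242. 276.]
```

View pics/w1o.png

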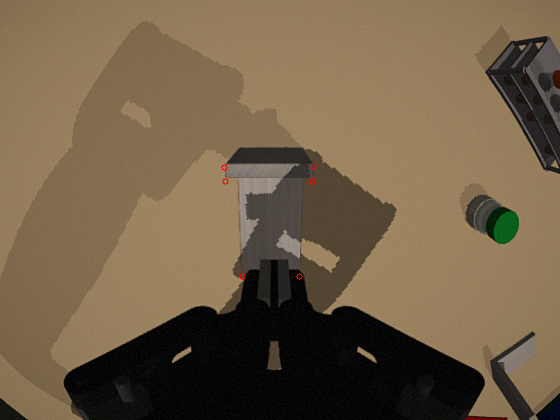

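The foot's top band is at rows 164–178, columns 225–313. That is about 2 mm farther out than predicted, which agrees well enough. The finger is centred on it, so I'll descend and plan the arc.

Call:
send_rows:
  translation:
    - [0, -0.1, 0.8]
    - [0, 0, 0.8]
    - [0, 0, 0.8]
    - [0, 0, 0.4]
    - [0, 0, 0]
  rotation:
    - [0, 0, 0]
    - [0, 0, 0]
    - [0, 0, 0]
    - [0, 0, 0]
    - [0, 0, 0]
  grip: [0, 0, 0, 0, 0]

```text
time: 4.53
eef_pos: [0.4823, 0.1793, 0.078]
tcp_rot: [0.935, 0.353, -0.001, -0.0]
contact_force: [0.4, 0.5, -0.0]
opening: -0.001
```

```bash
cat > arc.py <<'E'
from h import *
p,M=rel(); d=p-C; w,z=d@W,p[2]; ph=np.arctan2(-M[2,0],M[0,0]*W[0]+M[1,0]*W[1])
L=.078
for t in range(0,86,5):
    th=np.radians(t); f=.4*th
    w2=L*np.sin(th)-.01*np.cos(th)-.011*np.cos(f)+.002; z2=L*np.cos(th)+.01*np.sin(th)+.011*np.sin(f)
    dw,dz=w2-w,z2-z; 
    print(t,"tx",round((dw*np.cos(ph)-dz*np.sin(ph))/.03,2),"tz",round((-dw*np.sin(ph)-dz*np.cos(ph))/.03,2),"rot5",round(np.degrees(f-ph)/5,2),"| w,z mm",round(w2*1e3,1),round(z2*1e3,1)); w,z,ph=w2,z2,f
print("rot axis sign: +rot about tool y tilts z to", (M@R.from_rotvec([0,.1,0]).as_matrix())[:,2].round(3), "want z.w<0")
E
python3 arc.py
```

```text
t 4.525 pos [0.4823 0.1793 0.078 ] w,a,z mm [-41.8   0.7  78. ] x [ 0.75   0.661 -0.001] z [-0.001 -0.    -1.   ] F [ 0.4  0.5 -0. ] q [ 0.16  0.12  2.08 -0.    0.94  1.01]
0 tx 0.76 tz -0.0 rot5 -0.01 | w,z mm -19.0 78.0
5 tx 0.23 tz -0.03 rot5 0.4 | w,z mm -12.2 79.0
10 tx 0.23 tz -0.02 rot5 0.4 | w,z mm -5.3 79.3
15 tx 0.23 tz -0.01 rot5 0.4 | w,z mm 1.6 79.1
20 tx 0.23 tz 0.0 rot5 0.4 | w,z mm 8.4 78.2
25 tx 0.23 tz 0.02 rot5 0.4 | w,z mm 15.1 76.8
30 tx 0.23 tz 0.03 rot5 0.4 | w,z mm 21.6 74.8
35 tx 0.22 tz 0.04 rot5 0.4 | w,z mm 27.9 72.3
40 tx 0.22 tz 0.05 rot5 0.4 | w,z mm 33.9 69.2
45 tx 0.22 tz 0.06 rot5 0.4 | w,z mm 39.6 65.6
50 tx 0.21 tz 0.07 rot5 0.4 | w,z mm 45.0 61.6
55 tx 0.21 tz 0.08 rot5 0.4 | w,z mm 50.0 57.1
60 tx 0.2 tz 0.1 rot5 0.4 | w,z mm 54.5 52.1
65 tx 0.2 tz 0.11 rot5 0.4 | w,z mm 58.6 46.8
70 tx 0.19 tz 0.12 rot5 0.4 | w,z mm 62.2 41.2
75 tx 0.18 tz 0.13 rot5 0.4 | w,z mm 65.2 35.3
80 tx 0.17 tz 0.13 rot5 0.4 | w,z mm 67.7 29.2
85 tx 0.17 tz 0.14 rot5 0.4 | w,z mm 69.7 22.9
rot axis sign: +rot about tool y tilts z to [ 0.074  0.066 -0.995] want z.w<0
```

Call:
send_rows:
  translation:
    - [0.2, 0, 0]
    - [0.2, 0, 0]
    - [0.15, 0, 0]
    - [0.12, 0, 0]
    - [0.1, 0, 0]
  rotation:
    - [0, 0, 0]
    - [0, 0, 0]
    - [0, 0, 0]
    - [0, 0, 0]
    - [0, 0, 0]
  grip: [0, 0, 0, 0, 0]

```text
time: 5.15
eef_pos: [0.4999, 0.1949, 0.0784]
tcp_rot: [0.935, 0.354, -0.0, 0.0]
contact_force: [-1.6, -1.5, 1.2]
opening: -0.002
```

Call:
send_rows:
  translation:
    - [0.115, 0, -0.015]
    - [0.115, 0, -0.015]
    - [0.115, 0, -0.01]
    - [0.115, 0, -0.01]
    - [0.115, 0, -0.005]
  rotation:
    - [0, -0.2, 0]
    - [0, -0.2, 0]
    - [0, -0.2, 0]
    - [0, -0.2, 0]
    - [0, -0.2, 0]
  grip: [0, 0, 0, 0, 0]

```text
time: 5.78
eef_pos: [0.5129, 0.2064, 0.0792]
tcp_rot: [0.935, 0.353, -0.041, 0.016]
contact_force: [-0.8, -0.4, 0.2]
opening: -0.0
```

Run:
```python
from h import *
rel()
ims=[]
for n,(x,y) in (("top",(130,200)),("scene",(300,110))):
    c=eyes.read_camera(n); ims.append(cv2.resize(c["image"][y:y+150,x:x+150],(400,400),interpolation=cv2.INTER_CUBIC))
cv2.imwrite("pics/p2.png",np.hstack(ims))
```

```text
t 5.775 pos [0.5129 0.2064 0.0792] w,a,z mm [-0.9  0.7 79.2] x [ 0.747  0.659 -0.089] z [-0.067 -0.058 -0.996] F [-0.8 -0.4  0.2] q [ 0.22  0.24  1.94 -0.05  1.04  1.09]
```

View pics/p2.png

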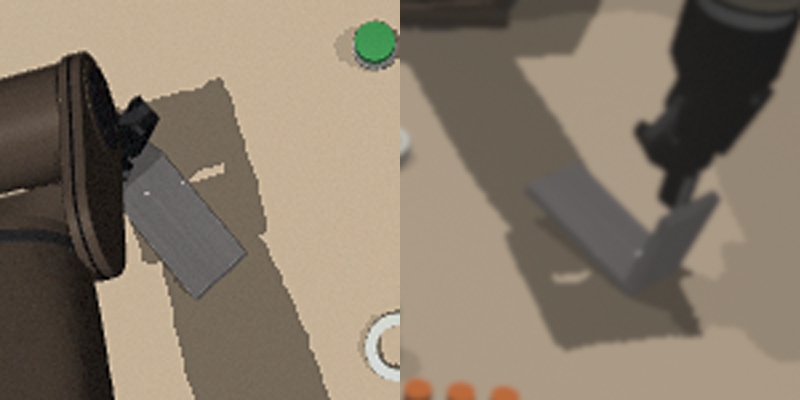

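The back plate is rising (scene crop, free end at (560,175)) and the corner is still on the bench at (630,290). The push is working, so I'll continue the arc.

Call:
send_rows:
  translation:
    - [0.115, 0, 0]
    - [0.115, 0, 0]
    - [0.115, 0, 0]
    - [0.115, 0, 0.01]
    - [0.115, 0, 0.01]
  rotation:
    - [0, -0.2, 0]
    - [0, -0.2, 0]
    - [0, -0.2, 0]
    - [0, -0.2, 0]
    - [0, -0.2, 0]
  grip: [0, 0, 0, 0, 0]

```text
time: 6.5
eef_pos: [0.5258, 0.2177, 0.0766]
tcp_rot: [0.932, 0.352, -0.082, 0.031]
contact_force: [-0.7, -1.3, -1.0]
opening: -0.003
```

Call:
send_rows:
  translation:
    - [0.115, 0, 0.015]
    - [0.11, 0, 0.015]
    - [0.11, 0, 0.02]
    - [0.11, 0, 0.02]
    - [0.11, 0, 0.025]
  rotation:
    - [0, -0.2, 0]
    - [0, -0.2, 0]
    - [0, -0.2, 0]
    - [0, -0.2, 0]
    - [0, -0.2, 0]
  grip: [0, 0, 0, 0, 0]

```text
time: 7.12
eef_pos: [0.5376, 0.2281, 0.0704]
tcp_rot: [0.927, 0.35, -0.123, 0.046]
contact_force: [-0.7, -0.0, -0.7]
opening: 0.001
```

Call:
send_rows:
  translation:
    - [0.11, 0, 0.025]
    - [0.11, 0, 0.03]
    - [0.11, 0, 0.03]
    - [0.105, 0, 0.035]
    - [0.105, 0, 0.035]
  rotation:
    - [0, -0.2, 0]
    - [0, -0.2, 0]
    - [0, -0.2, 0]
    - [0, -0.2, 0]
    - [0, -0.2, 0]
  grip: [0, 0, 0, 0, 0]

```text
time: 7.75
eef_pos: [0.5481, 0.2373, 0.0611]
tcp_rot: [0.921, 0.348, -0.163, 0.062]
contact_force: [0.3, -0.2, -0.3]
opening: 0.0
```

Run:
```python
from h import *
rel()
ims=[]
for n,(x,y) in (("top",(130,200)),("scene",(300,110))):
    c=eyes.read_camera(n); ims.append(cv2.resize(c["image"][y:y+150,x:x+150],(400,400),interpolation=cv2.INTER_CUBIC))
cv2.imwrite("pics/p3.png",np.hstack(ims))
```

```text
t 7.75 pos [0.5481 0.2373 0.0611] w,a,z mm [46.   0.4 61.1] x [ 0.705  0.621 -0.343] z [-0.257 -0.227 -0.939] F [ 0.3 -0.2 -0.3] q [ 0.3   0.49  1.67 -0.15  1.3   1.21]
```

View pics/p3.png

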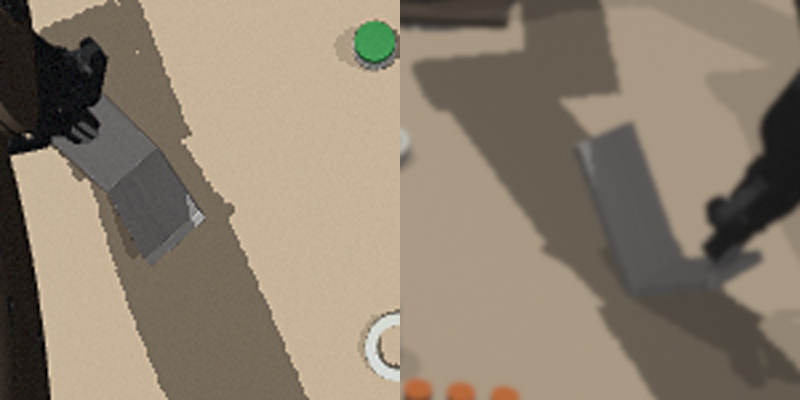

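The bookend is at about 50°. The corner hasn't moved (scene crop (630,290)) and the finger is on the foot at (712,250). I'll continue past the balance point.

Call:
send_rows:
  translation:
    - [0.105, 0, 0.04]
    - [0.105, 0, 0.04]
    - [0.1, 0, 0.05]
    - [0.1, 0, 0.05]
    - [0.1, 0, 0.055]
  rotation:
    - [0, -0.2, 0]
    - [0, -0.2, 0]
    - [0, -0.2, 0]
    - [0, -0.2, 0]
    - [0, -0.2, 0]
  grip: [0, 0, 0, 0, 0]

```text
time: 8.48
eef_pos: [0.5568, 0.2449, 0.0488]
tcp_rot: [0.913, 0.345, -0.203, 0.077]
contact_force: [0.1, -0.3, -0.4]
opening: -0.001
```

Call:
send_rows:
  translation:
    - [0.1, 0, 0.055]
    - [0.095, 0, 0.06]
    - [0.095, 0, 0.06]
    - [0.09, 0, 0.06]
    - [0.09, 0, 0.065]
  rotation:
    - [0, -0.2, 0]
    - [0, -0.2, 0]
    - [0, -0.2, 0]
    - [0, -0.2, 0]
    - [0, -0.2, 0]
  grip: [0, 0, 0, 0, 0]

```text
time: 9.1
eef_pos: [0.563, 0.2505, 0.0344]
tcp_rot: [0.903, 0.341, -0.243, 0.092]
contact_force: [0.3, 0.3, 0.4]
opening: 0.001
```

Run:
```python
from h import *
rel()
ims=[]
for n,(x,y) in (("top",(130,200)),("scene",(300,110))):
    c=eyes.read_camera(n); ims.append(cv2.resize(c["image"][y:y+150,x:x+150],(400,400),interpolation=cv2.INTER_CUBIC))
cv2.imwrite("pics/p4.png",np.hstack(ims))
```

```text
t 9.1 pos [0.563  0.2505 0.0344] w,a,z mm [65.9  0.3 34.4] x [ 0.649  0.572 -0.501] z [-0.376 -0.331 -0.865] F [0.3 0.3 0.4] q [ 0.33  0.65  1.52 -0.19  1.46  1.25]
```

View pics/p4.png

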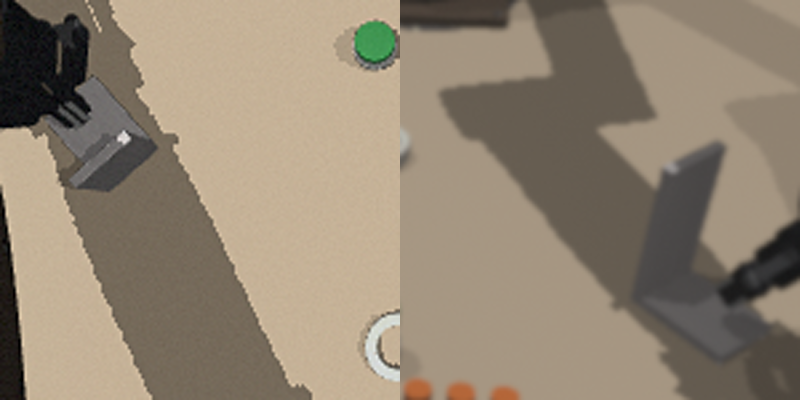

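The foot has dropped flat and the back plate is upright (scene crop, plate (640–720,145–300)). Retreating along the tool's axis.

Call:
send_rows:
  translation:
    - [0, 0, -0.3]
    - [0, 0, -0.6]
    - [0, 0, -0.9]
    - [0, 0, -0.9]
    - [0, 0, -0.9]
  rotation:
    - [0, 0, 0]
    - [0, 0, 0]
    - [0, 0, 0]
    - [0, 0, 0]
    - [0, 0, 0]
  grip: [0, 0, 0, 0, 0]

```text
time: 9.82
eef_pos: [0.6045, 0.2869, 0.131]
tcp_rot: [0.904, 0.341, -0.241, 0.091]
contact_force: [-0.6, -0.0, -0.0]
opening: -0.003
```

Call:
send_rows:
  translation:
    - [0, 0, -0.9]
    - [0, 0, -0.6]
    - [0, 0, -0.3]
    - [0, 0, 0]
    - [0, 0, 0]
  rotation:
    - [0, 0, 0]
    - [0, 0, 0]
    - [0, 0, 0]
    - [0, 0, 0]
    - [0, 0, 0]
  grip: [0, 0, 0, 0, 0]

```text
time: 10.45
eef_pos: [0.623, 0.3036, 0.1736]
tcp_rot: [0.903, 0.341, -0.243, 0.091]
contact_force: [-0.7, 0.8, 0.9]
opening: -0.004
```

Run:
```python
from h import *
rel()
im={}
for n in ("top","scene"):
    c=eyes.read_camera(n); im[n]=c["image"]
t0=np.load("top.npz")["image"];s0=np.load("scene.npz")["image"]
# unchanged regions: rack & standing bookend
for nm,a,b,(x,y,w,h) in (("rack top",t0,im["top"],(220,140,75,40)),("rack scene",s0,im["scene"],(255,245,100,70)),("standing top",t0,im["top"],(365,225,50,50)),("standing scene",s0,im["scene"],(135,145,55,80))):
    d=cv2.absdiff(a[y:y+h,x:x+w],b[y:y+h,x:x+w]).max(2); print(nm,d.mean().round(2),(d>40).sum())
o=cv2.resize(im["scene"][110:260,300:450],(420,420),interpolation=cv2.INTER_CUBIC)
cv2.imwrite("pics/end.png",np.hstack([cv2.resize(im["top"],(380,285)), cv2.resize(im["scene"],(380,285))]) if 0 else np.hstack([cv2.resize(im["top"][200:350,130:280],(380,420),interpolation=cv2.INTER_CUBIC),o]))
```

```text
t 10.45 pos [0.623  0.3036 0.1736] w,a,z mm [146.    0.2 173.6] x [ 0.649  0.572 -0.502] z [-0.377 -0.331 -0.865] F [-0.7  0.8  0.9] q [ 0.37  0.66  1.23 -0.18  1.74  1.23]
rack top 11.08 0
rack scene 2.4 0
standing top 12.66 0
standing scene 3.18 0
```

View pics/end.png

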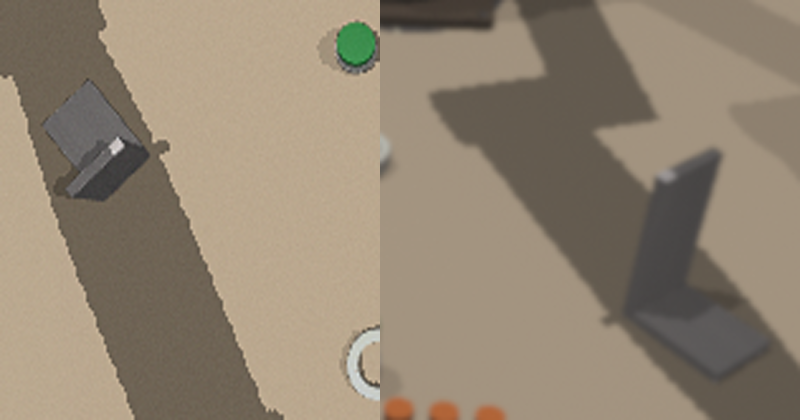

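The bookend stands on its foot (top crop, foot (95,125), plate (110,165)) and the gripper is clear of it. No strong pixel changes show at the rack or the other bookend, so I'm handing in.

```bash
python3 -c "
from h import *
print(ticket.sign_off())"
```

```text
the job is handed in; nothing more can be done
None
```

The fallen bookend now stands on its foot with its back plate upright. I tipped it over its corner with the closed fingers, pushing near the top of the foot along a falling arc, and it dropped onto the foot by itself past the balance point. I then withdrew the gripper and handed the job in at about 10.5 s.

**Bookend:** in the last top and scene pictures the foot is flat on the bench. The corner stayed down in each picture taken during the tip and showed no visible slide.

**Robot:** the gripper was about 170 mm above the bench and touching nothing. The contact force read at the end of each move was never above about 3 N.

**Other bookend and rack:** no pixel in their image regions changed by more than 40 levels in either camera. Mean changes were 11–13 levels in the top view and 2–3 in the scene view. I think the larger top-view change is lighting, but I did not check that separately.

**Disagreement:** the wrist camera put the foot about 2 mm farther out than the top camera did. That is within the stated calibration, and I allowed for it in the arc.

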